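# Find the spindle with too much end float

## Task

One of these three spindle units is worn and its shaft has far too much end float (about 12 mm instead of 2 to 4). Push and pull the shafts by their hubs, firmly enough to beat the seal drag and feel the stops but never so hard that a unit shifts on its base plate, to find out which it is. Leave the worn shaft drawn fully out so that I can see it, the two good ones pushed fully home, and the tin, spool and screwdriver where they are.

Things in the scene. Friction and masses are not known exactly. Their poses are not given: they have to be found in the camera images.
- unit_a: One of three look-alike spindle units: blue ribbed housing, 72 mm along x, 56 wide, top 82 mm above the bench; front gland reaches x = -39 mm. Origin: centre of its foot, 10 mm above the bench. x is level, along the shaft: +x from hub into housing (push), -x out (pull); z up. A friction clamp holds it on its plate: along the shaft it stands 35 N, slides from about 40 N.
- plate_a: Dark steel base plate under unit a, fixed to the bench, 150 mm along x (-65 to +85 mm), 90 mm wide, 10 mm thick; same axes as the unit; origin on the bench below the unit's origin.
- hub_a (a point): Middle of the spool-shaped hub on unit a's shaft end, on the shaft axis, 56 mm above the bench, axes as the unit; moves with the shaft; 79 mm before the unit's origin when home. Round neck 20 mm diameter, 34 mm long (centred here), between two flanges 44 mm diameter, 6 mm thick: grip the neck from above, closing across the shaft. It slides, does not turn.
- shaft_a (a joint): How far this shaft stands out, m: 0 = home at its inner stop, larger = drawn out. Two units (good) have their hidden outer stop at 2 to 4 mm, one (worn) at 12 mm. All start 1.2 to 2.4 mm out. Seals drag 1 to 5 N all along, good or worn, and the shaft stays where left; a stop is hard. Feel for it with about 10 N, staying below 35 N.
- unit_b: One of three look-alike spindle units: blue ribbed housing, 72 mm along x, 56 wide, top 82 mm above the bench; front gland reaches x = -39 mm. Origin: centre of its foot, 10 mm above the bench. x is level, along the shaft: +x from hub into housing (push), -x out (pull); z up. A friction clamp holds it on its plate: along the shaft it stands 35 N, slides from about 40 N.
- plate_b: Dark steel base plate under unit b, fixed to the bench, 150 mm along x (-65 to +85 mm), 90 mm wide, 10 mm thick; same axes as the unit; origin on the bench below the unit's origin.
- hub_b (a point): Middle of the spool-shaped hub on unit b's shaft end, on the shaft axis, 56 mm above the bench, axes as the unit; moves with the shaft; 79 mm before the unit's origin when home. Round neck 20 mm diameter, 34 mm long (centred here), between two flanges 44 mm diameter, 6 mm thick: grip the neck from above, closing across the shaft. It slides, does not turn.
- shaft_b (a joint): How far this shaft stands out, m: 0 = home at its inner stop, larger = drawn out. Two units (good) have their hidden outer stop at 2 to 4 mm, one (worn) at 12 mm. All start 1.2 to 2.4 mm out. Seals drag 1 to 5 N all along, good or worn, and the shaft stays where left; a stop is hard. Feel for it with about 10 N, staying below 35 N.
- unit_c: One of three look-alike spindle units: blue ribbed housing, 72 mm along x, 56 wide, top 82 mm above the bench; front gland reaches x = -39 mm. Origin: centre of its foot, 10 mm above the bench. x is level, along the shaft: +x from hub into housing (push), -x out (pull); z up. A friction clamp holds it on its plate: along the shaft it stands 35 N, slides from about 40 N.
- plate_c: Dark steel base plate under unit c, fixed to the bench, 150 mm along x (-65 to +85 mm), 90 mm wide, 10 mm thick; same axes as the unit; origin on the bench below the unit's origin.
- hub_c (a point): Middle of the spool-shaped hub on unit c's shaft end, on the shaft axis, 56 mm above the bench, axes as the unit; moves with the shaft; 79 mm before the unit's origin when home. Round neck 20 mm diameter, 34 mm long (centred here), between two flanges 44 mm diameter, 6 mm thick: grip the neck from above, closing across the shaft. It slides, does not turn.
- shaft_c (a joint): How far this shaft stands out, m: 0 = home at its inner stop, larger = drawn out. Two units (good) have their hidden outer stop at 2 to 4 mm, one (worn) at 12 mm. All start 1.2 to 2.4 mm out. Seals drag 1 to 5 N all along, good or worn, and the shaft stays where left; a stop is hard. Feel for it with about 10 N, staying below 35 N.
- tin: Bystander: closed round tin, 74 mm diameter, 85 mm high, beyond the units; origin at the centre of its underside. Leave it alone.
- spool: Bystander: small wooden spool standing upright, 44 mm diameter, 50 mm high, on the robot's left; origin at the centre of its underside. Leave it alone.
- driver: Bystander: screwdriver lying on the bench on the robot's right, along its own x axis, about 0.2 m long. Leave it alone.
Things that resemble listed ones, but are neither listed nor needed, are in the scene too. What is shaped like the plate_c but brown or turquoise is not meant.

How it is judged:
At the end, for the whole second after the job is handed in: One shaft, the worn one, stands out more than 10.5 mm (against its outer stop at 12 mm); each of the other two is less than 1 mm from fully home; all three shafts are at rest (((value of joint shaft_a above 0.0105 m and value of joint each of shaft_b, shaft_c below 0.001 m) or (value of joint shaft_b above 0.0105 m and value of joint each of shaft_a, shaft_c below 0.001 m) or (value of joint shaft_c above 0.0105 m and value of joint each of shaft_a, shaft_b below 0.001 m)) and velocity of joint shaft_a between -0.003 and 0.003 m/s and velocity of joint shaft_b between -0.003 and 0.003 m/s and velocity of joint shaft_c between -0.003 and 0.003 m/s); the robot touches nothing.
It fails at once if a unit is shoved along its base plate by more than 4 mm (distance of any of unit_a, unit_b, unit_c from where it was at the start of the episode above 0.004 m).
It fails at once if the tin, spool or screwdriver is moved by more than 20 mm (distance of any of tin, spool, driver from where it was at the start of the episode above 0.02 m).
It also fails if it takes over 51 s, if anything falls off the work surface, if the arm or the gripper's body presses on something with over 40 N, if the wrist force passes 120 N, or if a joint passes its speed limit or range.

## Robot

A 6-joint arm with a two-finger parallel gripper is mounted at the origin on the work surface. World frame = base frame: x ahead of the robot, y to its left, z up, the work surface at z = 0. Lengths are in m, angles in rad, forces in N, time in s.
With the tool pointing down it reaches from about 0.35 to 0.725 m from the base axis. Payload 6 kg.
Tool frame: the origin (TCP) lies midway between the tips of the shut fingers; the grasp point (between the pads) lies 19 mm behind it; z points along the fingers, y is the line along which they close (so a half turn about z gives the same grasp; the last joint's range is limited). The gripper opens to 85 mm and grips with 20 to 120 N. Pads are 22 mm wide; open, the fingers measure 114 mm over their backs; the gripper's body (76 mm by 85 mm) begins 54 mm behind the grasp point. The pads swing forward as they close: fully open they stand 13 mm farther back than shut.
Start: joints at [-0.833, 0.04, 0.085, 0, -1.615, -0.334], TCP at [0.236, -0.552, 0.231] pointing down, gripper open.
Joint ranges: [-2.56, 2.56], [-1.29, 2.01], [-1.08, 1.49], [-3.29, 1.98], [-2.81, -0.18], [-2.99, 2.99]. Speed limits (rad/s): [2.57, 2.57, 3.01, 3.14, 3.14, 3.14].

## Interface

Orientations are given as a unit quaternion [w, x, y, z].
In Python, from plant import monitor, eyes, job gives the robot as it stands. The module is installed in compiled form; this text tells all that it offers.
- The arm moves only by the tool play_rows, never from a script. Its argument "deltas" is a list of rows, each a list of 7 numbers: the finger opening in mm, from 0 to 85.4, then the shift along the tool's x, y, z in mm, then the turn, a rotation vector about the tool's x, y, z in rad. A call has 1 to 20 rows; each row is the pose to reach, as a shift and turn from the pose commanded when the call began, along the tool's axes at that moment; what a row does not reach only later rows make up. A row lasts 1/10 s, in which the tool goes at most 50 mm and 8.59 degrees, less where a joint would pass 70% of its speed; a pose out of reach is approached as far as the arm can. A call with a gripper value outside its range is refused whole. The fingers move at their own pace and stop on an object; "newtons" is the grip in N (left out, the last holds). Time passes only in rows, so rows that repeat a pose let the fingers close. It gives the time, the measured TCP pose, the force, the opening and the grip force at its end, in the units of the state.
- monitor.sense(): the state, without advancing time (a new reading comes with each control period).
- eyes.get_image(name): name is "scene" or "top" or "wrist"; returns a dict with "pixels" (384x512x3 uint8, blue, green, red), "range_z" (384x512 float32, m along the optical axis (not along the pixel's ray), 0 where there is no reading), "fx", "fy", "cx", "cy" (pixels), "eye" and "orientation" of the camera in the world. Camera axes: x right, y up, looking along -z (the intrinsics and any distortion apply to the point x, -y, -z); pixel columns grow to the right and rows downward; lengths in m; the calibration is good to about 2 mm. A picture is of the moment at which its call begins.
- job.sign_off(): hands the job in; it is judged then, once.
The state is a dict: "clock": time; "q": joint angles; "qd": joint speeds; "effort": joint torques, N m; "tool_pos": TCP position; "tool_rot": TCP orientation; "ft_force": force on the tool from outside, world axes, zero at the start; "ft_torque": the same for the moment, N m; "finger_gap": finger opening in m; "grip_force": force on a finger pad.
Only numpy, scipy, OpenCV 4.12 (cv2) and the standard library are available. Lean on these libraries where they do the work, as an engineer would, in place of code of your own. Each camera call takes 0.05 s, during which the arm holds its last target. There are 200 camera calls.

## Working session

There is one attempt and no reset: what is moved stays moved. The work goes in short steps, Python scripts to look and compute and a tool call to move; the robot and the scene stay as the last step left them, time stands still between calls to the robot, and variables do not carry over. Pictures are saved under pics/ and viewed, at most 10 in all, crops included, and the job is handed in when it is done.

Besides the shell and the picture viewer there is one more tool, called after ">>>" as name(argument=value, ...) on one line, values as JSON. play_rows: Moves the arm, as the interface text tells. Its arguments: {"type":"object","properties":{"deltas":{"type":"array"},"newtons":{"type":"number"}},"required":["deltas"]}

```bash
mkdir -p pics; cat > h.py <<'E'
import numpy as np, cv2
from scipy.spatial.transform import Rotation as R
from plant import monitor, eyes, job
def rot(q): return R.from_quat([q[1],q[2],q[3],q[0]]).as_matrix()
def cloud(im):
    z=im["range_z"]; h,w=z.shape
    u,v=np.meshgrid(np.arange(w),np.arange(h))
    p=np.stack([(u-im["cx"])/im["fx"]*z,-(v-im["cy"])/im["fy"]*z,-z],-1)
    return p@rot(im["orientation"]).T+np.array(im["eye"])
E
python3 - <<'E'
from h import *
a=eyes.get_image("scene");b=eyes.get_image("top")
for n,i in(("scene",a),("top",b)):
    cv2.imwrite(f"pics/{n}1.png",i["pixels"]); np.savez(f"{n}.npz",**i)
    print(n,[k for k in i],i["eye"],i["orientation"],i["fx"])
print(monitor.sense())
E
```

```text
scene ['pixels', 'range_z', 'fx', 'fy', 'cx', 'cy', 'eye', 'orientation'] [1.43188133 0.21228388 0.98633097] [0.59443495 0.23375288 0.2785043  0.71724615] 396.9434313108178
top ['pixels', 'range_z', 'fx', 'fy', 'cx', 'cy', 'eye', 'orientation'] [0.50023288 0.07875199 1.27835617] [-0.70339041 -0.02849816  0.02084583  0.70992622] 373.9674237772701
{'clock': 0.1, 'q': array([-8.33334619e-01,  4.07680879e-02,  8.38810719e-02, -3.96038793e-04,
       -1.61545706e+00, -3.33702585e-01]), 'qd': array([ 0.0006671 , -0.00195399,  0.00382291,  0.00160067, -0.00049308,
       -0.0003452 ]), 'effort': array([-4.92763313e-03, -3.69349051e+01,  3.48277974e+01,  6.95170596e+00,
       -4.60190713e-03,  2.30991520e-05]), 'tool_pos': array([ 0.23568043, -0.55146037,  0.23035555]), 'tool_rot': array([-2.24813721e-04, -2.00519521e-01,  9.79689381e-01,  7.66471011e-04]), 'ft_force': array([ 0.56506687, -0.08713479, -0.61255251]), 'ft_torque': array([ 0.02027878,  0.01373197, -0.01464675]), 'grip_force': 0.0, 'finger_gap': 0.08533970872634399}
```

View pics/top1.png

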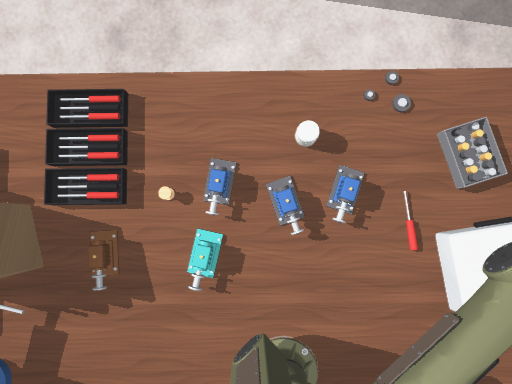

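View pics/scene1.png

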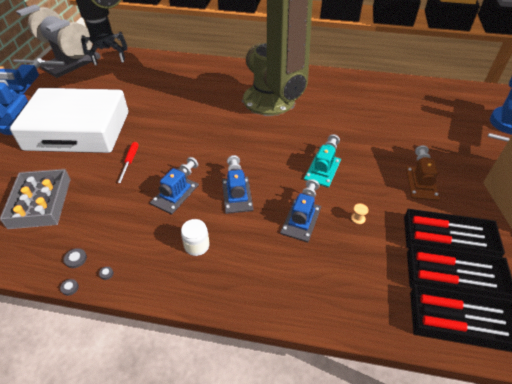

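The top view shows three blue units at (219,183), (287,203) and (347,190). The look-alikes are turquoise (205,255) and brown (103,255) and are not meant. Spool is at (166,193), tin at (307,133), driver at (410,220). Next I measure the units in both views and enlarge one crop.

```bash
python3 - <<'E'
from h import *
C={}
for n in("top","scene"):
    i=dict(np.load(n+".npz")); P=cloud(i); hsv=cv2.cvtColor(i["pixels"],cv2.COLOR_BGR2HSV)
    m=cv2.inRange(hsv,(108,140,60),(125,255,255)); m[(P[...,0]<.3)|(P[...,0]>.9)|(abs(P[...,1])>.5)]=0
    k,l,s,c=cv2.connectedComponentsWithStats(m)
    for j in range(1,k):
        if s[j,4]<60: continue
        q=P[(l==j)]; t=q[q[:,2]>q[:,2].max()-.012]
        # hub: grey points above 40 mm near, nearer the robot
        ctr=np.median(q,0)
        near=(np.hypot(P[...,0]-ctr[0],P[...,1]-ctr[1])<.13)&(P[...,2]>.045)&(P[...,2]<.1)&(P[...,0]<ctr[0]-.035)&(hsv[...,1]<90)
        hp=P[near]
        # axis by PCA-free minAreaRect of all points above 30mm blue
        rc=cv2.minAreaRect((q[q[:,2]>.03][:,:2]*1000).astype(np.float32))
        hm=(hp.min(0)+hp.max(0))/2
        d=ctr-hm
        print(n,c[j].round(),s[j,4],"ctr",ctr.round(4),"top",np.percentile(q[:,2],[50,95]).round(4),rc,"\n   hub",len(hp),hm.round(4),hp.min(0).round(3),hp.max(0).round(3),"yaw",np.degrees(np.arctan2(d[1],d[0])).round(1))
i=np.load("top.npz")["pixels"][140:270,180:380]
cv2.imwrite("pics/crop.png",cv2.resize(i,None,fx=4,fy=4,interpolation=cv2.INTER_CUBIC))
E
```

```text
top [219. 181.] 375 ctr [0.6257 0.2048 0.0815] top [0.0815 0.0861] ((589.0621948242188, 147.93936157226562), (211.3652801513672, 77.68408203125), 58.09446716308594) 
   hub 186 [0.5552 0.2228 0.0681] [0.52  0.197 0.05 ] [0.591 0.249 0.086] yaw -14.4
top [347. 188.] 422 ctr [ 0.5987 -0.2043  0.0808] top [0.0808 0.0859] ((597.4110107421875, -212.46603393554688), (51.633663177490234, 69.34514617919922), 71.54759979248047) 
   hub 203 [ 0.5262 -0.1941  0.0649] [ 0.49  -0.226  0.045] [ 0.562 -0.162  0.085] yaw -8.0
top [285. 201.] 377 ctr [ 0.5591 -0.0063  0.0815] top [0.0815 0.0865] ((547.2271118164062, 25.230026245117188), (69.96990966796875, 132.93589782714844), 20.22446060180664) 
   hub 183 [ 0.4886 -0.034   0.0649] [ 0.453 -0.064  0.046] [ 0.524 -0.004  0.084] yaw 21.4
scene [175. 185.] 478 ctr [ 0.615  -0.203   0.0608] top [0.0608 0.0831] ((606.5570678710938, -218.10626220703125), (58.38258361816406, 83.71411895751953), 66.49510955810547) 
   hub 188 [ 0.5339 -0.1893  0.0631] [ 0.493 -0.216  0.045] [ 0.574 -0.163  0.081] yaw -9.6
scene [236. 185.] 360 ctr [ 0.586  -0.0157  0.0772] top [0.0772 0.0834] ((570.084228515625, -13.978965759277344), (87.15274047851562, 53.47639083862305), 19.36920166015625) 
   hub 154 [ 0.5032 -0.0317  0.0644] [ 0.458 -0.069  0.046] [0.549 0.005 0.083] yaw 11.0
scene [303. 210.] 426 ctr [0.6492 0.2143 0.0781] top [0.0781 0.0831] ((635.4949951171875, 209.9954833984375), (57.718387603759766, 88.94913482666016), 75.31755828857422) 
   hub 183 [0.5653 0.2183 0.0647] [0.521 0.186 0.047] [0.61  0.25  0.082] yaw -2.7
```

View pics/crop.png

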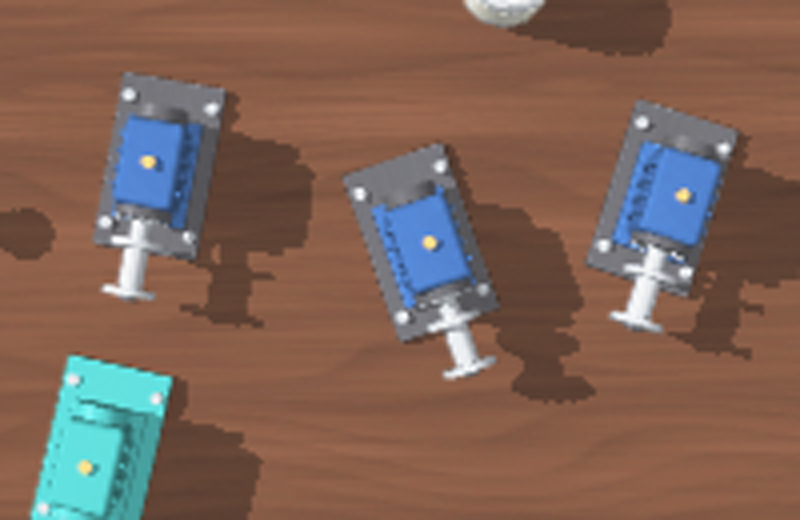

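The enlarged crop shows the three dark-plated blue units. Neck middles are at crop (132,265), (461,345) and (646,297). The turquoise look-alike is at lower left. Next: rays through plate corners and neck middles.

```bash
cat >> h.py <<'E'
def ray(im,u,v,z):
    d=rot(im["orientation"])@np.array([(u-im["cx"])/im["fx"],-(v-im["cy"])/im["fy"],-1])
    e=np.array(im["eye"]); return e+d*(z-e[2])/d[2]
E
python3 - <<'E'
from h import *
i=dict(np.load("top.npz")); P=cloud(i)
f=lambda p,z: ray(i,180+(p[0]+.5)/4-.5,140+(p[1]+.5)/4-.5,z)
U={"L":([(125,72),(225,90),(195,258),(95,242)],(132,265)),"M":([(343,178),(440,143),(498,303),(400,342)],(461,345)),"R":([(640,100),(738,130),(690,297),(588,265)],(646,297))}
for k,(c,n) in U.items():
    w=np.array([f(p,.01) for p in c]); h=f(n,.058)
    # axis dir: from near edge to far edge
    far=(w[0]+w[1])/2; near=(w[2]+w[3])/2; d=far-near; s=w[0]-w[1]+w[3]-w[2]
    y1=np.degrees(np.arctan2(d[1],d[0])); y2=np.degrees(np.arctan2(-s[0],s[1]))
    u=d/np.linalg.norm(d); o=(far+near)/2-.010*u; hub=o-.081*u
    px=(int(180+n[0]/4),int(140+n[1]/4))
    print(k,"len",np.linalg.norm(d),"wid",np.linalg.norm(s)/2,"yaw",y1,y2,"hub(ray)",h.round(4),"hub(plate)",hub.round(4),"z",P[px[1],px[0],2])
s=monitor.sense(); print(rot(s["tool_rot"]).round(3)); w=eyes.get_image("wrist"); 
print(w["eye"],rot(w["orientation"]).round(2),w["fx"])
E
```

```text
L len 0.14689496510964387 wid 0.08673076032999923 yaw -10.177753491856146 -10.249390167115886 hub(ray) [0.5466 0.2284 0.058 ] hub(plate) [0.5438 0.2263 0.01  ] z 0.06503750380706474
M len 0.14572975834616955 wid 0.08855244390531707 yaw 18.706680502939623 20.235224469609065 hub(ray) [ 0.4791 -0.0391  0.058 ] hub(plate) [ 0.4802 -0.0397  0.01  ] z 0.06428142839255391
R len 0.14816368231807422 wid 0.08822516538012949 yaw -18.070700263595022 -17.958449196573664 hub(ray) [ 0.5167 -0.1899  0.058 ] hub(plate) [ 0.5148 -0.1896  0.01  ] z 0.06829096197862317
[[-0.92  -0.393 -0.001]
 [-0.393  0.92   0.001]
 [ 0.     0.002 -1.   ]]
[ 0.16122965 -0.58287381  0.37298462] [[-0.39 -0.87 -0.29]
 [ 0.92 -0.37 -0.13]
 [ 0.   -0.32  0.95]] 327.62846438756543
```

Both estimates agree to within 3 mm, with reach 0.48–0.59 m. Yaws are L −10°, M about 19.5°, R −18°. I go above the right unit first and use the wrist camera there.

>>> play_rows(deltas=[[85,-100,56,20,0,0,0.15],[85,-200,111,40,0,0,0.3],[85,-300,167,60,0,0,0.5],[85,-400,222,80,0,0,0.717],[85,-400,222,80,0,0,0.717],[85,-400,222,80,0,0,0.717],[85,-400,222,80,0,0,0.717],[85,-400,222,80,0,0,0.717],[85,-400,222,80,0,0,0.717],[85,-400,222,80,0,0,0.717],[85,-400,222,80,0,0,0.717],[85,-400,222,80,0,0,0.717],[85,-400,222,80,0,0,0.717],[85,-400,222,80,0,0,0.717]], newtons=20)

```text
clock: 1.55
tool_pos: [0.516, -0.1913, 0.1517]
tool_rot: [0.0, 0.157, 0.988, 0.0]
ft_force: [0.2, -0.0, 0.2]
finger_gap: 0.085
grip_force: 0.0
```

```bash
cat > look.py <<'E'
from h import *
import sys
s=monitor.sense(); T=rot(s["tool_rot"]); t=s["tool_pos"]
w=eyes.get_image("wrist"); P=cloud(w); np.savez("wrist.npz",**w)
cv2.imwrite(f"pics/w{sys.argv[1]}.png",w["pixels"])
hsv=cv2.cvtColor(w["pixels"],cv2.COLOR_BGR2HSV)
L=(P-t)@T   # tool-frame coordinates
m=((P[...,2]>.040)&(P[...,2]<.095)&(abs(L[...,1])<.035)&(L[...,0]>-.04)&(L[...,0]<.045)&(hsv[...,1]<90))
q=L[m]; x=np.arange(-.04,.046,.004)
for a in x:
    k=q[(q[:,0]>=a)&(q[:,0]<a+.004)]
    if len(k)>4: print("x%.0f n%d y[%.1f %.1f] ztop %.1f"%(a*1000,len(k),*(np.percentile(k[:,1],[2,98])*1000),(t[2]-np.percentile(k[:,2],5))*1000))
print("t",t.round(4),"T",T.round(3),"q6",s["q"].round(2),"F",s["ft_force"].round(2))
E
python3 look.py 1
```

```text
x-40 n175 y[-18.5 21.7] ztop 74.8
x-36 n91 y[-5.6 9.5] ztop 64.6
x-32 n42 y[-4.9 8.8] ztop 64.4
x-24 n203 y[-17.5 22.2] ztop 77.9
x-20 n787 y[-18.1 21.8] ztop 77.2
x-16 n127 y[-7.8 11.6] ztop 66.3
x-12 n124 y[-7.7 11.5] ztop 66.4
x-8 n131 y[-7.7 11.4] ztop 66.5
x-4 n126 y[-7.7 11.4] ztop 66.6
x-0 n130 y[-7.6 11.3] ztop 66.4
x4 n140 y[-7.6 12.2] ztop 66.5
x8 n135 y[-7.5 12.0] ztop 66.3
x12 n38 y[-6.1 9.0] ztop 66.6
x16 n238 y[-17.3 22.5] ztop 77.8
x20 n716 y[-17.4 22.1] ztop 77.4
x24 n120 y[-4.4 8.9] ztop 63.3
t [ 0.516  -0.1913  0.1517] T [[-0.951  0.309  0.001]
 [ 0.309  0.951 -0.   ]
 [-0.001  0.    -1.   ]] q6 [ 0.01 -0.09 -0.19  0.   -1.47 -1.9 ] F [ 0.21 -0.02  0.18]
```

View pics/w1.png

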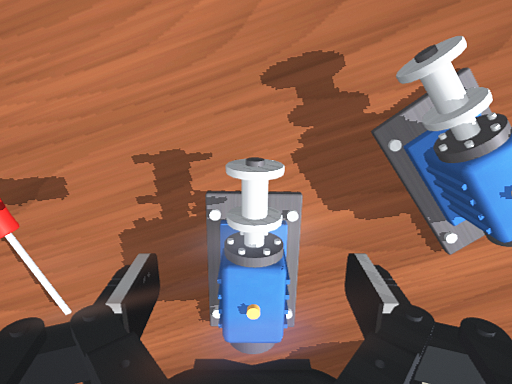

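The wrist view shows the hub at about (255,195), white neck between two flanges, aligned with the tool. Tool-frame offset is y +2 mm, x about 0, and neck top is 66.5 mm, so the axis is at 56 as it must be. Descend and grip lightly at 20 N, so that the pads themselves limit the force.

>>> play_rows(deltas=[[85,0,2,40,0,0,0],[85,0,2,80,0,0,0],[85,0,2,110,0,0,0],[85,0,2,115,0,0,0],[85,0,2,115,0,0,0],[15,0,2,115,0,0,0],[15,0,2,115,0,0,0],[15,0,2,115,0,0,0],[15,0,2,115,0,0,0],[15,0,2,115,0,0,0],[15,0,2,115,0,0,0],[15,0,2,115,0,0,0]], newtons=20)

```text
clock: 2.8
tool_pos: [0.5169, -0.1896, 0.0372]
tool_rot: [0.0, 0.156, 0.988, -0.001]
ft_force: [-1.5, -6.0, 3.1]
finger_gap: 0.0188
grip_force: 22.9
```

Gripped, with a gap of about 20 mm and axial force near 0. Pull gently in small steps (+x tool).

>>> play_rows(deltas=[[15,0.5,0,0,0,0,0],[15,1,0,0,0,0,0],[15,1,0,0,0,0,0]])

```text
clock: 3.1
tool_pos: [0.5168, -0.1896, 0.0372]
tool_rot: [0.001, 0.156, 0.988, -0.001]
ft_force: [2.5, -7.0, 0.3]
finger_gap: 0.0192
grip_force: 22.6
```

>>> play_rows(deltas=[[15,0.5,0,0,0,0,0],[15,1,0,0,0,0,0],[15,1,0,0,0,0,0]])

```text
clock: 3.4
tool_pos: [0.5159, -0.1893, 0.0372]
tool_rot: [0.001, 0.156, 0.988, -0.001]
ft_force: [1.9, -7.4, -0.9]
finger_gap: 0.0194
grip_force: 22.6
```

>>> play_rows(deltas=[[15,0.5,0,0,0,0,0],[15,1,0,0,0,0,0],[15,1,0,0,0,0,0]])

```text
clock: 3.7
tool_pos: [0.5149, -0.189, 0.0372]
tool_rot: [0.001, 0.156, 0.988, -0.001]
ft_force: [2.1, -8.3, -0.9]
finger_gap: 0.0194
grip_force: 22.6
```

Axial force is about 4.5 N (seal drag only) after about 2 mm of real motion. Continue.

>>> play_rows(deltas=[[15,0.5,0,0,0,0,0],[15,1,0,0,0,0,0],[15,1,0,0,0,0,0]])

```text
clock: 4.0
tool_pos: [0.514, -0.1886, 0.0372]
tool_rot: [0.001, 0.156, 0.988, -0.001]
ft_force: [1.9, -7.3, -1.1]
finger_gap: 0.0192
grip_force: 22.6
```

>>> play_rows(deltas=[[15,0.5,0,0,0,0,0],[15,1,0,0,0,0,0],[15,1,0,0,0,0,0]])

```text
clock: 4.3
tool_pos: [0.513, -0.1883, 0.0372]
tool_rot: [0.001, 0.156, 0.988, -0.001]
ft_force: [2.8, -7.9, 0.5]
finger_gap: 0.0194
grip_force: 22.6
```

>>> play_rows(deltas=[[15,0.5,0,0,0,0,0],[15,1,0,0,0,0,0],[15,1,0,0,0,0,0]])

```text
clock: 4.6
tool_pos: [0.5121, -0.188, 0.0372]
tool_rot: [0.001, 0.156, 0.988, -0.001]
ft_force: [3.1, -6.6, 0.0]
finger_gap: 0.0195
grip_force: 22.6
```

About 5 mm out with only ~5 N, so beyond any good unit's play unless the pads slip. Continue towards the 12 mm stop.

>>> play_rows(deltas=[[15,0.5,0,0,0,0,0],[15,1,0,0,0,0,0],[15,1.5,0,0,0,0,0],[15,2,0,0,0,0,0],[15,2.5,0,0,0,0,0],[15,3,0,0,0,0,0],[15,3,0,0,0,0,0]])

```text
clock: 5.3
tool_pos: [0.5093, -0.187, 0.0372]
tool_rot: [0.001, 0.156, 0.988, -0.001]
ft_force: [1.8, -7.6, -0.9]
finger_gap: 0.0192
grip_force: 22.6
```

>>> play_rows(deltas=[[15,0.5,0,0,0,0,0],[15,1,0,0,0,0,0],[15,1,0,0,0,0,0]])

```text
clock: 5.6
tool_pos: [0.5083, -0.1867, 0.0372]
tool_rot: [0.001, 0.156, 0.988, -0.001]
ft_force: [2.5, -7.4, 0.8]
finger_gap: 0.0194
grip_force: 22.6
```

>>> play_rows(deltas=[[15,0.5,0,0,0,0,0],[15,1,0,0,0,0,0],[15,1,0,0,0,0,0]])

```text
clock: 5.9
tool_pos: [0.5075, -0.1864, 0.0372]
tool_rot: [0.002, 0.156, 0.988, -0.001]
ft_force: [2.5, -7.8, -0.8]
finger_gap: 0.0191
grip_force: 22.6
```

>>> play_rows(deltas=[[15,0.5,0,0,0,0,0],[15,1,0,0,0,0,0],[15,1,0,0,0,0,0]])

```text
clock: 6.2
tool_pos: [0.5075, -0.1864, 0.0372]
tool_rot: [0.003, 0.156, 0.988, -0.001]
ft_force: [8.4, -11.0, -4.0]
finger_gap: 0.019
grip_force: 22.3
```

>>> play_rows(deltas=[[15,0.5,0,0,0,0,0],[15,0.8,0,0,0,0,0],[15,0.8,0,0,0,0,0]])

```text
clock: 6.5
tool_pos: [0.5076, -0.1864, 0.0373]
tool_rot: [0.004, 0.156, 0.988, -0.001]
ft_force: [12.4, -12.1, -7.0]
finger_gap: 0.0195
grip_force: 22.1
```

Hard stop at about 10 mm of travel with 15 N axial, so the right unit is the worn one and now stands fully out. Relieve the load, open and lift.

>>> play_rows(deltas=[[15,-1.3,0,0,0,0,0],[15,-1.3,0,0,0,0,0],[85,-1.3,0,0,0,0,0],[85,-1.3,0,0,0,0,0],[85,-1.3,0,0,0,0,0],[85,-1.3,0,0,0,0,0],[85,-1.3,0,0,0,0,0],[85,-1.3,0,-30,0,0,0],[85,-1.3,0,-80,0,0,0],[85,-1.3,0,-115,0,0,0],[85,-1.3,0,-115,0,0,0],[85,-1.3,0,-115,0,0,0]])

```text
clock: 7.7
tool_pos: [0.5064, -0.1847, 0.152]
tool_rot: [0.001, 0.156, 0.988, 0.0]
ft_force: [0.0, -0.1, -1.1]
finger_gap: 0.0852
grip_force: 0.0
```

```bash
python3 look.py 2 | tail -22; python3 - <<'E'
from h import *
s=monitor.sense();T=rot(s["tool_rot"])
print(T.T@(np.array([.480,-.0393,.150])-s["tool_pos"]), np.degrees(np.arctan2(T[1,0],T[0,0])))
E
```

```text
x-40 n86 y[-8.8 5.5] ztop 64.5
x-36 n92 y[-8.8 6.4] ztop 64.5
x-32 n12 y[-6.5 1.4] ztop 64.6
x-28 n17 y[-13.1 16.2] ztop 76.9
x-24 n261 y[-21.5 19.3] ztop 78.1
x-20 n739 y[-21.4 18.3] ztop 76.8
x-16 n129 y[-10.9 8.5] ztop 66.1
x-12 n128 y[-10.8 8.0] ztop 66.6
x-8 n126 y[-10.8 8.4] ztop 66.5
x-4 n132 y[-10.7 8.4] ztop 66.4
x-0 n131 y[-10.6 8.3] ztop 66.7
x4 n132 y[-10.6 8.3] ztop 66.4
x8 n127 y[-10.1 7.8] ztop 66.7
x12 n20 y[-7.7 18.3] ztop 77.4
x16 n308 y[-20.9 19.8] ztop 78.0
x20 n663 y[-20.5 18.8] ztop 77.1
x24 n101 y[-7.4 5.9] ztop 63.2
t [ 0.5064 -0.1847  0.152 ] T [[-0.951  0.308  0.002]
 [ 0.308  0.951  0.001]
 [-0.002  0.001 -1.   ]] q6 [ 0.02 -0.12 -0.21 -0.   -1.47 -1.91] F [ 0.02 -0.14 -1.1 ]
[0.06929597 0.1303262  0.00069661] 162.05672357632784
```

The hub followed the tool by about 10 mm. Now the middle unit.

>>> play_rows(deltas=[[85,20,40,0,0,0,-0.13],[85,40,80,0,0,0,-0.26],[85,60,115,0,0,0,-0.4],[85,69,130,0,0,0,-0.53],[85,69,130,0,0,0,-0.653],[85,69,130,0,0,0,-0.653],[85,69,130,0,0,0,-0.653]])

```text
clock: 8.45
tool_pos: [0.48, -0.0402, 0.1502]
tool_rot: [-0.001, -0.167, 0.986, -0.0]
ft_force: [0.3, -0.7, -0.6]
finger_gap: 0.0851
grip_force: 0.0
```

```bash
python3 look.py 3
```

```text
x-40 n124 y[-22.8 5.3] ztop 74.5
x-36 n87 y[-9.7 5.3] ztop 64.5
x-32 n16 y[-7.8 3.2] ztop 65.0
x-28 n25 y[-14.3 17.3] ztop 77.3
x-24 n263 y[-22.2 18.1] ztop 78.2
x-20 n760 y[-21.9 17.4] ztop 76.6
x-16 n124 y[-11.8 7.4] ztop 66.5
x-12 n130 y[-11.7 7.4] ztop 66.5
x-8 n130 y[-11.7 7.3] ztop 66.4
x-4 n130 y[-11.6 7.3] ztop 66.4
x-0 n134 y[-11.5 7.6] ztop 66.6
x4 n139 y[-11.4 8.0] ztop 66.5
x8 n128 y[-11.4 8.0] ztop 66.5
x12 n25 y[-13.8 18.3] ztop 77.2
x16 n316 y[-21.1 18.6] ztop 78.1
x20 n652 y[-21.0 17.8] ztop 76.7
x24 n95 y[-7.7 4.9] ztop 62.9
t [ 0.48   -0.0402  0.1502] T [[-0.944 -0.33  -0.002]
 [-0.33   0.944 -0.   ]
 [ 0.002  0.    -1.   ]] q6 [ 0.34 -0.28 -0.35 -0.   -1.5  -1.57] F [ 0.34 -0.73 -0.57]
```

Neck centre is at tool (−1, −2) mm, top at 66.5. Descend, grip and pull.

>>> play_rows(deltas=[[85,-1,-2,40,0,0,0],[85,-1,-2,80,0,0,0],[85,-1,-2,110,0,0,0],[85,-1,-2,113,0,0,0],[85,-1,-2,113,0,0,0],[15,-1,-2,113,0,0,0],[15,-1,-2,113,0,0,0],[15,-1,-2,113,0,0,0],[15,-1,-2,113,0,0,0],[15,-1,-2,113,0,0,0],[15,-1,-2,113,0,0,0],[15,-1,-2,113,0,0,0]])

```text
clock: 9.7
tool_pos: [0.4824, -0.0416, 0.0389]
tool_rot: [0.0, -0.169, 0.986, -0.0]
ft_force: [-0.9, -0.2, 4.2]
finger_gap: 0.0195
grip_force: 20.5
```

>>> play_rows(deltas=[[15,0.5,0,0,0,0,0],[15,1,0,0,0,0,0],[15,1,0,0,0,0,0]])

```text
clock: 10.0
tool_pos: [0.4819, -0.0417, 0.0389]
tool_rot: [0.001, -0.169, 0.986, -0.0]
ft_force: [2.4, 1.1, 4.7]
finger_gap: 0.0191
grip_force: 20.5
```

>>> play_rows(deltas=[[15,0.5,0,0,0,0,0],[15,1,0,0,0,0,0],[15,1,0,0,0,0,0]])

```text
clock: 10.3
tool_pos: [0.4813, -0.0419, 0.0389]
tool_rot: [0.002, -0.169, 0.986, 0.0]
ft_force: [6.2, 1.9, 3.1]
finger_gap: 0.0191
grip_force: 20.5
```

>>> play_rows(deltas=[[15,0.5,0,0,0,0,0],[15,1,0,0,0,0,0],[15,1,0,0,0,0,0]])

```text
clock: 10.6
tool_pos: [0.4813, -0.0419, 0.039]
tool_rot: [0.003, -0.169, 0.986, 0.0]
ft_force: [10.7, 1.8, 0.2]
finger_gap: 0.0192
grip_force: 20.3
```

>>> play_rows(deltas=[[15,0.5,0,0,0,0,0],[15,1,0,0,0,0,0],[15,1,0,0,0,0,0]])

```text
clock: 10.9
tool_pos: [0.4813, -0.0418, 0.039]
tool_rot: [0.004, -0.169, 0.986, 0.0]
ft_force: [15.9, 1.4, -3.5]
finger_gap: 0.0195
grip_force: 20.0
```

Outer stop after about 1.2 mm, ~15 N: good unit. Push home now.

>>> play_rows(deltas=[[15,-1,0,0,0,0,0],[15,-2,0,0,0,0,0],[15,-3,0,0,0,0,0],[15,-4,0,0,0,0,0],[15,-5,0,0,0,0,0],[15,-6,0,0,0,0,0],[15,-6,0,0,0,0,0]])

```text
clock: 11.6
tool_pos: [0.4833, -0.0413, 0.0389]
tool_rot: [-0.001, -0.169, 0.986, -0.0]
ft_force: [-3.1, 0.2, 10.3]
finger_gap: 0.019
grip_force: 21.0
```

>>> play_rows(deltas=[[15,-0.5,0,0,0,0,0],[15,-1,0,0,0,0,0],[15,-1,0,0,0,0,0]])

```text
clock: 11.9
tool_pos: [0.4837, -0.0411, 0.0389]
tool_rot: [-0.001, -0.169, 0.986, -0.0]
ft_force: [-6.0, 0.5, 11.4]
finger_gap: 0.0194
grip_force: 21.2
```

>>> play_rows(deltas=[[15,-0.5,0,0,0,0,0],[15,-1,0,0,0,0,0],[15,-1,0,0,0,0,0]])

```text
clock: 12.2
tool_pos: [0.4837, -0.0412, 0.0388]
tool_rot: [-0.003, -0.169, 0.986, -0.0]
ft_force: [-9.8, 0.0, 14.2]
finger_gap: 0.0192
grip_force: 21.4
```

>>> play_rows(deltas=[[15,-0.5,0,0,0,0,0],[15,-1,0,0,0,0,0],[15,-1,0,0,0,0,0]])

```text
clock: 12.5
tool_pos: [0.4837, -0.0411, 0.0388]
tool_rot: [-0.004, -0.169, 0.986, -0.001]
ft_force: [-14.2, 0.6, 17.9]
finger_gap: 0.0192
grip_force: 21.7
```

>>> play_rows(deltas=[[15,1.5,0,0,0,0,0],[15,1.5,0,0,0,0,0],[85,1.5,0,0,0,0,0],[85,1.5,0,0,0,0,0],[85,1.5,0,0,0,0,0],[85,1.5,0,0,0,0,0],[85,1.5,0,0,0,0,0],[85,1.5,0,-30,0,0,0],[85,1.5,0,-80,0,0,0],[85,1.5,0,-113,0,0,0],[85,1.5,0,-113,0,0,0],[85,1.5,0,-113,0,0,0]])

```text
clock: 13.7
tool_pos: [0.4856, -0.0401, 0.1518]
tool_rot: [0.001, -0.169, 0.986, 0.0]
ft_force: [-0.2, 0.3, -1.0]
finger_gap: 0.0851
grip_force: 0.0
```

```bash
python3 look.py 4|tail -22; python3 - <<'E'
from h import *
s=monitor.sense();T=rot(s["tool_rot"])
print(T.T@(np.array([.545,.2275,.150])-s["tool_pos"]), np.degrees(np.arctan2(T[1,0],T[0,0])))
E
```

```text
x-40 n1004 y[-22.8 20.8] ztop 79.1
x-36 n193 y[-21.3 19.1] ztop 75.1
x-32 n95 y[-8.1 6.8] ztop 64.3
x-28 n20 y[-6.2 4.1] ztop 64.7
x-24 n17 y[-11.0 16.3] ztop 77.4
x-20 n262 y[-20.0 19.5] ztop 78.1
x-16 n738 y[-20.3 19.2] ztop 76.7
x-12 n125 y[-10.4 9.0] ztop 66.3
x-8 n128 y[-9.4 8.9] ztop 66.4
x-4 n129 y[-9.3 8.9] ztop 66.4
x-0 n129 y[-9.3 9.6] ztop 66.4
x4 n131 y[-9.2 9.6] ztop 66.4
x8 n134 y[-9.2 9.5] ztop 66.7
x12 n133 y[-9.1 9.5] ztop 66.5
x16 n28 y[-7.5 19.7] ztop 77.6
x20 n317 y[-19.6 20.9] ztop 78.4
x24 n632 y[-19.4 19.9] ztop 77.4
x28 n96 y[-6.1 6.6] ztop 63.1
t [ 0.4856 -0.0401  0.1518] T [[-0.943 -0.333  0.001]
 [-0.333  0.943  0.001]
 [-0.001  0.001 -1.   ]] q6 [ 0.33 -0.26 -0.34 -0.   -1.49 -1.56] F [-0.18  0.29 -0.99]
[-0.14579816  0.23244427  0.00054949] -160.53357536947868
```

Middle hub is home: 2.5 mm total play and a firm inner stop. Go to the left unit.

>>> play_rows(deltas=[[85,-25,40,0,0,0,0.09],[85,-50,80,0,0,0,0.18],[85,-75,120,0,0,0,0.27],[85,-100,160,0,0,0,0.36],[85,-125,200,0,0,0,0.45],[85,-146,232,0,0,0,0.518],[85,-146,232,0,0,0,0.518],[85,-146,232,0,0,0,0.518],[85,-146,232,0,0,0,0.518],[85,-146,232,0,0,0,0.518]])

```text
clock: 14.75
tool_pos: [0.5456, 0.2259, 0.1512]
tool_rot: [-0.0, 0.089, 0.996, -0.0]
ft_force: [0.7, -0.0, -0.1]
finger_gap: 0.0848
grip_force: 0.0
```

```bash
python3 look.py 5
```

```text
x-40 n190 y[-20.8 19.4] ztop 74.8
x-36 n93 y[-8.0 7.1] ztop 64.9
x-32 n47 y[-7.2 6.3] ztop 64.6
x-24 n194 y[-20.0 19.8] ztop 77.9
x-20 n797 y[-20.4 19.6] ztop 77.2
x-16 n131 y[-10.1 9.2] ztop 66.4
x-12 n122 y[-10.1 9.2] ztop 66.3
x-8 n130 y[-10.0 9.1] ztop 66.4
x-4 n127 y[-9.9 9.1] ztop 66.3
x-0 n130 y[-9.8 9.0] ztop 66.6
x4 n137 y[-9.8 9.0] ztop 66.5
x8 n133 y[-9.8 8.9] ztop 66.4
x12 n38 y[-8.5 6.8] ztop 66.5
x16 n234 y[-20.2 20.4] ztop 78.0
x20 n717 y[-19.8 19.7] ztop 77.3
x24 n117 y[-6.6 6.6] ztop 63.4
t [0.5456 0.2259 0.1512] T [[-0.984  0.178 -0.   ]
 [ 0.178  0.984 -0.   ]
 [ 0.    -0.    -1.   ]] q6 [ 0.73  0.02 -0.08 -0.   -1.47 -2.48] F [ 0.72 -0.01 -0.09]
```

Well centred. Descend, grip, and pull in steps.

>>> play_rows(deltas=[[85,0,0,40,0,0,0],[85,0,0,80,0,0,0],[85,0,0,110,0,0,0],[85,0,0,114,0,0,0],[85,0,0,114,0,0,0],[15,0,0,114,0,0,0],[15,0,0,114,0,0,0],[15,0,0,114,0,0,0],[15,0,0,114,0,0,0],[15,0,0,114,0,0,0],[15,0,0,114,0,0,0],[15,0,0,114,0,0,0]])

```text
clock: 16.0
tool_pos: [0.5457, 0.2253, 0.0382]
tool_rot: [-0.0, 0.089, 0.996, -0.001]
ft_force: [-1.7, -4.9, 5.4]
finger_gap: 0.0192
grip_force: 22.2
```

>>> play_rows(deltas=[[15,0.5,0,0,0,0,0],[15,1,0,0,0,0,0],[15,1.5,0,0,0,0,0],[15,2,0,0,0,0,0],[15,2,0,0,0,0,0]])

```text
clock: 16.5
tool_pos: [0.5441, 0.2257, 0.0382]
tool_rot: [0.0, 0.089, 0.996, -0.001]
ft_force: [0.2, -6.0, 3.7]
finger_gap: 0.0192
grip_force: 22.1
```

>>> play_rows(deltas=[[15,0.5,0,0,0,0,0],[15,1,0,0,0,0,0],[15,1,0,0,0,0,0]])

```text
clock: 16.8
tool_pos: [0.5432, 0.2259, 0.0383]
tool_rot: [0.0, 0.089, 0.996, -0.001]
ft_force: [0.9, -6.4, 3.3]
finger_gap: 0.0189
grip_force: 22.1
```

>>> play_rows(deltas=[[15,0.5,0,0,0,0,0],[15,1,0,0,0,0,0],[15,1,0,0,0,0,0]])

```text
clock: 17.1
tool_pos: [0.5431, 0.2259, 0.0382]
tool_rot: [0.001, 0.089, 0.996, -0.001]
ft_force: [5.4, -7.0, 0.6]
finger_gap: 0.0191
grip_force: 21.9
```

>>> play_rows(deltas=[[15,0.5,0,0,0,0,0],[15,1,0,0,0,0,0],[15,1,0,0,0,0,0]])

```text
clock: 17.4
tool_pos: [0.5431, 0.2259, 0.0383]
tool_rot: [0.002, 0.089, 0.996, -0.001]
ft_force: [10.8, -6.5, -2.1]
finger_gap: 0.019
grip_force: 21.6
```

>>> play_rows(deltas=[[15,-1,0,0,0,0,0],[15,-2,0,0,0,0,0],[15,-3,0,0,0,0,0],[15,-4,0,0,0,0,0],[15,-5,0,0,0,0,0],[15,-6,0,0,0,0,0],[15,-6,0,0,0,0,0]])

```text
clock: 18.1
tool_pos: [0.5468, 0.2251, 0.0382]
tool_rot: [-0.0, 0.089, 0.996, -0.001]
ft_force: [-1.8, -6.0, 3.8]
finger_gap: 0.019
grip_force: 22.2
```

>>> play_rows(deltas=[[15,-0.5,0,0,0,0,0],[15,-1,0,0,0,0,0],[15,-1,0,0,0,0,0]])

```text
clock: 18.4
tool_pos: [0.5471, 0.2251, 0.0382]
tool_rot: [-0.001, 0.089, 0.996, -0.002]
ft_force: [-5.1, -6.2, 6.9]
finger_gap: 0.0191
grip_force: 22.4
```

Outer stop confirmed (~12 N). The push home meets resistance after 4 mm; confirm it is the stop.

>>> play_rows(deltas=[[15,-0.5,0,0,0,0,0],[15,-1,0,0,0,0,0],[15,-1,0,0,0,0,0]])

```text
clock: 18.7
tool_pos: [0.5471, 0.2251, 0.0382]
tool_rot: [-0.002, 0.089, 0.996, -0.002]
ft_force: [-10.7, -5.6, 9.7]
finger_gap: 0.0191
grip_force: 22.6
```

>>> play_rows(deltas=[[15,-0.5,0,0,0,0,0],[15,-1,0,0,0,0,0],[15,-1,0,0,0,0,0]])

```text
clock: 19.0
tool_pos: [0.5472, 0.2251, 0.0382]
tool_rot: [-0.003, 0.089, 0.996, -0.002]
ft_force: [-15.9, -2.9, 12.0]
finger_gap: 0.0189
grip_force: 22.9
```

Hard inner stop at 15 N. Left unit is good with about 4 mm play, and is home. Relieve, release and lift.

>>> play_rows(deltas=[[15,2,0,0,0,0,0],[15,2,0,0,0,0,0],[85,2,0,0,0,0,0],[85,2,0,0,0,0,0],[85,2,0,0,0,0,0],[85,2,0,0,0,0,0],[85,2,0,0,0,0,0],[85,2,0,-30,0,0,0],[85,2,0,-80,0,0,0],[85,2,0,-120,0,0,0],[85,2,0,-150,0,0,0],[85,2,0,-150,0,0,0],[85,2,0,-150,0,0,0]])

```text
clock: 20.3
tool_pos: [0.5478, 0.227, 0.1878]
tool_rot: [0.0, 0.089, 0.996, 0.001]
ft_force: [0.4, 1.3, -0.9]
finger_gap: 0.0852
grip_force: 0.0
```

```bash
python3 - <<'E'
from h import *
b=eyes.get_image("scene"); cv2.imwrite("pics/end.png",cv2.resize(b["pixels"][130:250,130:340],None,fx=3.5,fy=3.5,interpolation=cv2.INTER_CUBIC))
w=eyes.get_image("wrist"); s=monitor.sense(); T=rot(s["tool_rot"])
P=cloud(w); L=(P-s["tool_pos"])@T
m=(P[...,2]>.070)&(P[...,2]<.08)&(abs(L[...,1])<.022)&(abs(L[...,0])<.033)&(cv2.cvtColor(w["pixels"],cv2.COLOR_BGR2HSV)[...,1]<90)
x=L[m][:,0]; hub=s["tool_pos"]+T[:,0]*(np.median(x[x>0])+np.median(x[x<0]))/2
print("hub L",hub[:2].round(4),s["ft_force"],s["clock"])
E
```

```text
hub L [0.5467 0.2266] [-0.08809537 -0.3302034  -0.57153525] 20.4
```

View pics/end.png

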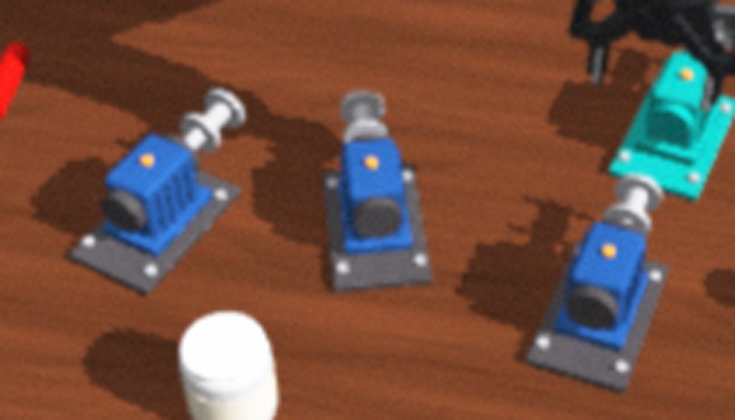

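The final picture shows the robot's right unit (crop 215,120) with its shaft visibly drawn out. The other two hubs (362,115 and 635,195) are close in, and the gripper is clear.

```bash
python3 -c "
from plant import job
print(job.sign_off())"
```

```text
the job is handed in; nothing more can be done
None
```

The worn unit is the one on the robot's right, with about 10 mm of pull from where it started to a hard stop; its shaft is left fully out, the other two (about 2.5 and 4 mm of play) are pushed home, and the job is handed in at about 20 s without a result shown.

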